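# Reunite a split tube block and bolt it

### The job

The split heating block in the dock is missing its loose half. Find the loose half whose grooves match the dock's keys and slide it along the worktop, without lifting it, into the dock until the two halves meet flush; then push the bolt fully across behind it. Do not move the other loose half or the cup and tape on the bench.

Things in the scene. Friction and masses are not known exactly. Their poses are not given: they have to be found in the camera images.
- dock: Grey dock fixed to the worktop, 140 mm wide, with the fixed aluminium half (104 mm wide, 42 mm high) of a split tube block at its far end. Origin: centre of the fixed half's mating face, at worktop height. +x: direction in which a loose half slides home; +y: left of that. The dock reaches x=+67 mm, 50 mm high. The bay in front of the mating face is open below: the half slides on the worktop.
- dock_keys (a point): On the dock's mating face, 42 mm up, between two upright round-nosed keys that stick out 18 mm towards dock -x: a wide one (30 mm wide, centred at dock y=+22 mm) and a narrow one (14 mm, y=-24 mm). Axes as the dock.
- dock_mouth (a point): Entrance of the dock's bay, on its centre line, at dock x=-123 mm, worktop height. Here the flared mouth is 126 mm wide inside, 150 mm outside; it narrows to the 104 mm between the rails (30 mm high; bolt keeper on the left 35 mm) at dock x=-98 mm. Axes as the dock.
- dock_home (a point): Where the origin of the matching half must come, unturned: dock (-36, 0, 0) mm; the back of the half is then at dock x=-72 mm. Axes as the dock.
- half_match: Loose aluminium half, 72 (x) x 100 (y) x 40 mm high, about 0.45 kg, four dark wells on top. Origin: centre of underside. +x points out of the grooved mating face; flat back at x=-36 mm. Grooves 20 mm deep, open at top, fit the dock's keys: wide (34 mm) at y=+22, narrow (18 mm) at y=-24 mm. Starts 55 to 80 mm (centre) before the mouth, 140 to 200 mm to one side, facing the dock within 0.2 rad.
- half_other: The other loose half, alike but with mirrored grooves (wide at y=-22 mm, narrow at y=+24 mm), so it would stop 18 mm short in this dock. Starts to the other side of the mouth and must be left there. Origin and axes as for half_match.
- bolt (a joint): Travel of the steel bolt in m: 0 drawn (nose at dock y=+68 mm, clear of the bay), 0.070 fully across (nose at y=-2 mm). Moves towards dock -y, stays where left, needs 2 to 4 N. Bar 16 mm thick, z=7 to 27 mm, centred at dock x=-83 mm: it passes 3 mm behind the back of a half that is fully home. Starts between 0 and 0.010.
- bolt_knob (a point): Middle of the bolt's upright round orange knob (16 mm diameter, z=27 to 67 mm), 47 mm above the worktop, at dock x=-83 mm, y=+142 mm minus the bolt's travel. Push it from its outer (+y) side.
- cup: Specimen cup with red lid, 58 mm wide, 59 mm high, at the right of the bench; bystander. Origin: centre of underside.
- tape: Roll of beige label tape, 100 mm wide, 25 mm high, at the left of the bench; bystander. Origin: centre of underside.
Things that resemble listed ones, but are neither listed nor needed, are in the scene too. Leave any pink look-alike of the half_match alone.

How it is judged (in metres and radians):
At the end, for the whole second after the job is handed in: The matching half stands flat on the worktop in the dock, at rest, its mating face within 4 mm of the fixed half's, within 4 mm sideways and square to 0.06 rad, and the bolt is across behind it (travel over 62 of 70 mm) (x of half_match in the frame of dock above -0.04 m and y of half_match in the frame of dock between -0.004 and 0.004 m and height (world z) of half_match below 0.004 m and angle between half_match's own z axis and vertical below 0.06 rad and angle between the x axis of half_match and the x axis of dock, either way round below 0.06 rad and linear speed of half_match below 0.01 m/s and value of joint bolt above 0.062 m); the robot touches nothing.
It fails at once if the matching half is lifted more than 20 mm off the worktop (height (world z) of half_match above 0.02 m).
It fails at once if the other half is moved more than 25 mm (distance of half_other from where it was at the start of the episode above 0.025 m).
It fails at once if the cup or the tape is moved more than 25 mm (distance of any of cup, tape from where it was at the start of the episode above 0.025 m).
It also fails if it takes over 66 s, if anything falls off the work surface, if the arm or the gripper's body presses on something with over 40 N, if the wrist force passes 120 N, or if a joint passes its speed limit or range.

### The arm

A 6-joint arm with a two-finger parallel gripper is mounted at the origin on a cart in front of the work surface, level with it; the furniture and walls round the work are solid. World frame = base frame: x ahead of the robot, y to its left, z up, the work surface at z = 0. Lengths are in m, angles in degrees, forces in N, time in s.
With the tool pointing down it reaches from about 0.3 to 0.75 m from the base axis. Payload 8.5 kg.
Tool frame: the origin (TCP) lies at the very end of the fingers, on their centre line; the grasp point (between the pads) lies 19 mm behind it (env.tcp_to_grasp is the distance from the TCP to the grasp point, in m); z points along the fingers, y is the line along which they close (so a half turn about z gives the same grasp; the last joint's range is limited). The gripper opens to 85 mm and grips with 20 to 120 N. Pads are 22 mm wide; open, the fingers measure 114 mm over their backs; the gripper's body (76 mm by 85 mm) begins 54 mm behind the grasp point. The pads swing forward as they close: fully open they stand 13 mm farther back than shut.
Start: joints at [-75.418, 21.807, 74.336, -0, 83.858, -12.336], TCP at [0.249, -0.49, 0.231] pointing down, gripper open.
Joint ranges: [-178.18, 178.18], [-50.72, 133.34], [12.68, 142.11], [-81.47, 261.47], [9.98, 163.14], [-165.26, 165.26]. Speed limits (degrees/s): [136.94, 136.94, 180, 180, 180, 180].

### API

Orientations are given as a 3x3 rotation matrix whose columns are the frame's x, y, z axes.
In Python, from rig import status, get_image, env gives the robot as it stands.
- The arm moves only by the shell command python3 -m handwheel 'ROWS' [FORCE]. ROWS is text: rows parted by semicolons, each of 7 numbers parted by spaces: the shift along the world's x, y, z in cm, then the turn, a rotation vector about the world's x, y, z in degrees, then the opening, from 0 (shut) to 1 (fully open). In form: dx dy dz wx wy wz gripper; .... A call has 1 to 8 rows; each row is the pose to reach, as a shift and turn from the pose commanded when the call began; what a row does not reach only later rows make up. A row lasts 1/12 s, in which the tool goes at most 41.7 mm and 7.16 degrees, less where a joint would pass 70% of its speed; a pose out of reach is approached as far as the arm can. A call with a gripper value outside its range is refused whole. The fingers move at their own pace and stop on an object; FORCE is the grip in N (left out, the last holds). Time passes only in rows, so rows that repeat a pose let the fingers close. It gives the time, the measured TCP pose, the force, the opening and the grip force at its end, in the units of the state.
- status.observe(): the state, without advancing time (a new reading comes with each control period).
- get_image(name): name is "scene" or "top" or "wrist"; returns a dict with "color" (384x512x3 uint8, red, green, blue), "vertical_fov" (degrees; the focal length in pixels is half the picture's height over the tangent of half this angle, whatever the lens; pixels are square), "cx", "cy" (the principal point, pixels), "xyz" and "orientation" of the camera in the world. Camera axes: x right, y down, z forward; pixel columns grow to the right and rows downward; lengths in m; the calibration is good to about 2 mm. A picture is of the moment at which its call begins. There is no depth.
- env.close_job(): hands the job in; it is judged then, once.
The state is a dict: "time_s": time; "q": joint angles; "qvel": joint speeds; "joint_efforts": joint torques, N m; "position": TCP position; "tool_rot": TCP orientation; "ft_force": force on the tool from outside, world axes, zero at the start; "wrist_torque": the same for the moment, N m; "grip_width": finger opening in m; "gripper_force": force on a finger pad.
Only numpy, scipy, OpenCV 4.12 (cv2) and the standard library are available. Lean on these libraries where they do the work, as an engineer would, in place of code of your own. Each camera call takes 0.05 s, during which the arm holds its last target. There are 200 camera calls.

## Working session

There is one attempt and no reset: what is moved stays moved. The work goes in short steps, Python scripts to look and compute and a shell command to move; the robot and the scene stay as the last step left them, time stands still between calls to the robot, and variables do not carry over. Pictures are saved under pics/ and viewed, at most 10 in all, crops included, and the job is handed in when it is done.

```bash
mkdir -p pics; ls; python3 - <<'E'
from rig import status,get_image,env
import cv2
for n in("top","scene"):
    d=get_image(n);cv2.imwrite(f"pics/{n}0.png",d["color"][:,:,::-1]);print(n,{k:v for k,v in d.items() if k!="color"})
s=status.observe();print(s["time_s"],s["position"],s["tool_rot"],s["grip_width"])
E
```

```text
pics
top {'vertical_fov': 44.31945800023625, 'cx': 249.73015966918388, 'cy': 189.89270661640998, 'xyz': array([ 0.35212747, -0.06742764,  1.61475099]), 'orientation': array([[-0.01991458, -0.99047133,  0.1362716 ],
       [-0.99974785,  0.01831325, -0.01299472],
       [ 0.01037532, -0.13649602, -0.99058629]])}
scene {'vertical_fov': 53.068718248598834, 'cx': 257.604769572527, 'cy': 195.39079854047486, 'xyz': array([-0.67883709, -0.71501784,  0.63512636]), 'orientation': array([[ 0.46407059, -0.32656488,  0.82340383],
       [-0.8855831 , -0.19153142,  0.4231528 ],
       [ 0.01952086, -0.92556529, -0.37808443]])}
0.1 [ 0.24890763 -0.49014997  0.23078223] [[ 8.91652986e-01  4.52719368e-01 -3.56072083e-04]
 [ 4.52719432e-01 -8.91652105e-01  1.28066853e-03]
 [ 2.62291026e-04 -1.30311267e-03 -9.99999117e-01]] 0.08547849296779687
```

View pics/top0.png

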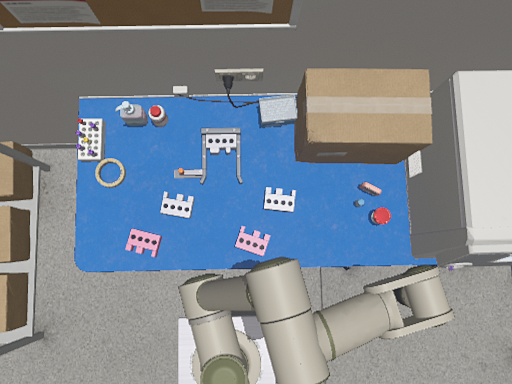

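View pics/scene0.png

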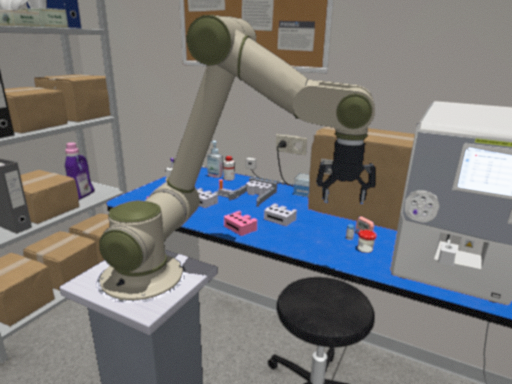

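The top view shows the dock at about (221,155), white halves at (178,204) and (280,199), the orange knob at (181,172), pink decoys at the bottom, tape at (110,172) and cup at (380,215). Next I'll enlarge the view and measure.

```bash
cat > h.py <<'E'
import numpy as np,cv2
from rig import status,get_image,env
def ray(d,uv):
    f=d["color"].shape[0]/2/np.tan(np.radians(d["vertical_fov"]/2))
    uv=np.atleast_2d(uv).astype(float)
    r=np.c_[(uv[:,0]-d["cx"])/f,(uv[:,1]-d["cy"])/f,np.ones(len(uv))]
    return r@np.array(d["orientation"]).T
def onplane(d,uv,z):
    r=ray(d,uv);p=np.array(d["xyz"]);return p+r*((z-p[2])/r[:,2])[:,None]
def proj(d,P):
    f=d["color"].shape[0]/2/np.tan(np.radians(d["vertical_fov"]/2))
    c=(np.atleast_2d(P)-d["xyz"])@np.array(d["orientation"]);return c[:,:2]/c[:,2:]*f+[d["cx"],d["cy"]]
E
python3 - <<'E'
from h import *
d=get_image("top");im=d["color"]
c=cv2.resize(im[115:225,150:310,::-1],None,fx=5,fy=5,interpolation=cv2.INTER_CUBIC);cv2.imwrite("pics/crop.png",c)
hsv=cv2.cvtColor(im,cv2.COLOR_RGB2HSV)
m=((hsv[...,1]<60)&(hsv[...,2]>150)).astype(np.uint8);m[:120]=0;m[260:]=0;m[:,:150]=0;m[:,300:]=0
for k in cv2.findContours(m,cv2.RETR_EXTERNAL,cv2.CHAIN_APPROX_NONE)[0]:
    if cv2.contourArea(k)>100:
        r=cv2.minAreaRect(k);P=onplane(d,cv2.boxPoints(r),.04);print(r,P[:,:2].round(3).tolist(),P.mean(0).round(3))
m=((hsv[...,0]<18)&(hsv[...,1]>170)&(hsv[...,2]>150)).astype(np.uint8)
for k in cv2.findContours(m,cv2.RETR_EXTERNAL,cv2.CHAIN_APPROX_NONE)[0]:
    u=k[:,0].mean(0);print("orange",u,len(k),onplane(d,u,.06))
E
```

```text
((252.0708465576172, 240.54637145996094), (30.470287322998047, 22.175142288208008), 19.179006576538086) [[0.382, -0.032], [0.451, -0.058], [0.416, -0.153], [0.347, -0.127]] [ 0.399 -0.092  0.04 ]
((176.43600463867188, 204.3520050048828), (30.321086883544922, 22.002910614013672), 10.30484676361084) [[0.498, 0.215], [0.571, 0.202], [0.551, 0.102], [0.478, 0.115]] [0.525 0.159 0.04 ]
((279.3353271484375, 198.98171997070312), (30.258241653442383, 21.75501251220703), 6.340191841125488) [[0.506, -0.132], [0.579, -0.142], [0.566, -0.243], [0.493, -0.232]] [ 0.536 -0.187  0.04 ]
((212.5072021484375, 157.78732299804688), (47.88503646850586, 57.80693054199219), 88.56790161132812) [[0.764, 0.136], [0.766, -0.061], [0.6, -0.063], [0.598, 0.132]] [0.682 0.036 0.04 ]
((220.0, 130.0), (4.0, 38.0), 90.0) [[0.786, 0.075], [0.784, -0.056], [0.77, -0.055], [0.772, 0.075]] [0.778 0.01  0.04 ]
orange [383. 208.] 1 [[ 0.49712507 -0.52922557  0.06      ]]
orange [180.5 169. ] 2 [[0.6408135 0.1422908 0.06     ]]
orange [ 79.5  120.75] 8 [[0.81286787 0.4836175  0.06      ]]
orange [151. 111.] 1 [[0.8429513  0.24245185 0.06      ]]
orange [151. 109.] 1 [[0.84998423 0.24251236 0.06      ]]
orange [157.5 107.5] 2 [[0.85489808 0.22048115 0.06      ]]
orange [152.5 107. ] 2 [[0.85694108 0.23747815 0.06      ]]
```

View pics/crop.png

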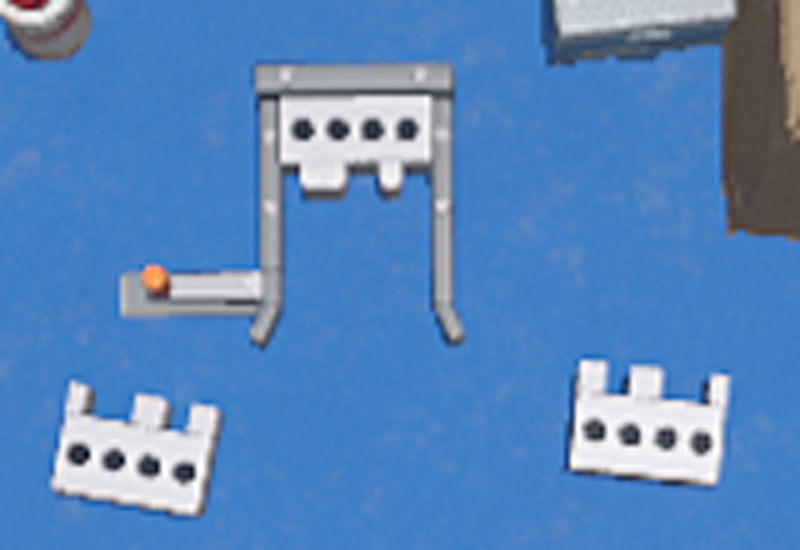

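The left half has its wide groove at dock +y, so it is the match. The right half is the mirrored one. Next I'll measure the dock from the enlarged crop's corners.

```bash
python3 - <<'E'
from h import *
d=get_image("top")
f=lambda *c:np.array(c,float)/5+[150,115]-.4
def q(n,z,*c): print(n,onplane(d,f(*c),z)[:,:2].round(4).tolist())
q("mating L,R",.042,(279,165),(431,165))
q("block far L,R",.042,(281,97),(431,97))
q("rail inner L bottom/top, R",.03,(281,300),(281,190),(434,300),(434,190))
q("mouth outer tips",.03,(250,338),(464,338))
q("dock back corners",.05,(256,65),(453,65))
q("key tips",.042,(324,193),(390,193))
q("knob",.067,(154,274))
q("match corners FL,FR,BL,BR",.04,(75,383),(218,406),(54,490),(199,514))
E
python3 -m handwheel '27 64 2 0 0 53 1;27 64 2 0 0 53 1;27 64 2 0 0 53 1;27 64 2 0 0 53 1;27 64 2 0 0 53 1;27 64 2 0 0 53 1;27 64 2 0 0 53 1;27 64 2 0 0 53 1'
```

```text
mating L,R [[0.7167, 0.06], [0.7149, -0.0435]]
block far L,R [[0.7642, 0.0583], [0.7624, -0.0442]]
rail inner L bottom/top, R [[0.6255, 0.0603], [0.7019, 0.0598], [0.6236, -0.0438], [0.7001, -0.0451]]
mouth outer tips [[0.5997, 0.0815], [0.597, -0.0638]]
dock back corners [[0.7848, 0.0746], [0.7825, -0.0597]]
key tips [[0.6967, 0.0296], [0.6959, -0.0153]]
knob [[0.6382, 0.1417]]
match corners FL,FR,BL,BR [[0.5696, 0.1984], [0.5522, 0.1024], [0.4977, 0.2121], [0.4797, 0.1153]]
time_s: 0.87
position: [0.3787, -0.1814, 0.241]
tool_rot: [[0.169, 0.986, 0.0], [0.986, -0.169, -0.0], [-0.0, 0.0, -1.0]]
ft_force: [0.4, -0.9, -0.3]
grip_width: 0.0854
gripper_force: 0.0
```

```bash
python3 -m handwheel '14.5 33.3 -2 0 0 0 1;14.5 33.3 -2 0 0 0 1;14.5 33.3 -2 0 0 0 1;14.5 33.3 -2 0 0 0 1;14.5 33.3 -2 0 0 0 1;14.5 33.3 -2 0 0 0 1;14.5 33.3 -2 0 0 0 1;14.5 33.3 -2 0 0 0 1'; python3 -m handwheel '0.5 0.7 -1 0 0 0 1;0.5 0.7 -1 0 0 0 1;0.5 0.7 -1 0 0 0 1;0.5 0.7 -1 0 0 0 1'; python3 - <<'E'
from h import *
d=get_image("wrist");im=d["color"];cv2.imwrite("pics/w1.png",im[:,:,::-1]);print(d["xyz"],d["orientation"],d["vertical_fov"])
P=np.array([[.5696,.1984],[.5522,.1024],[.4977,.2121],[.4797,.1153]]);print(proj(d,np.c_[P,np.full(4,.04)]).round(0).tolist())
E
```

```text
time_s: 1.53
position: [0.5117, 0.124, 0.2224]
tool_rot: [[0.175, 0.985, -0.0], [0.985, -0.175, -0.0], [-0.0, -0.0, -1.0]]
ft_force: [1.2, -1.7, 1.8]
grip_width: 0.0854
gripper_force: 0.0
time_s: 1.87
position: [0.5161, 0.1277, 0.2128]
tool_rot: [[0.176, 0.984, -0.0], [0.984, -0.176, -0.0], [-0.0, -0.0, -1.0]]
ft_force: [0.6, -0.0, -0.7]
grip_width: 0.0856
gripper_force: 0.0
[0.52796394 0.19188244 0.35488174] [[ 9.84508258e-01 -1.69325069e-01 -4.55248311e-02]
 [-1.75338203e-01 -9.50835790e-01 -2.55279876e-01]
 [-6.13561450e-05  2.59307388e-01 -9.65794841e-01]] 65.42508416391004
[[297.0, 94.0], [293.0, 188.0], [224.0, 94.0], [226.0, 188.0]]
```

View pics/w1.png

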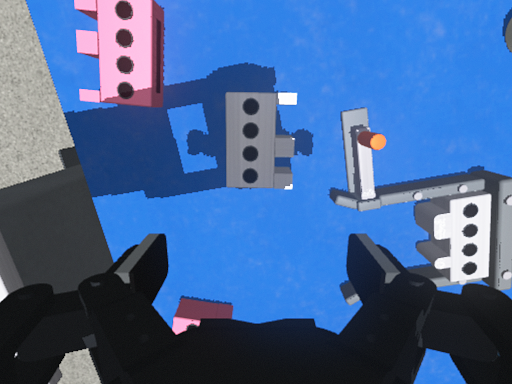

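The wrist view confirms the match: top face at x 226–297, y 92–188, within 1–2 px of my prediction, with the wide groove on the +y side. I'll descend around it at half y≈-5, on the central tooth.

```bash
python3 -m handwheel '0.8 2.4 0 0 0 0 1;0.8 2.4 -3 0 0 0 1;0.8 2.4 -6 0 0 0 1;0.8 2.4 -9 0 0 0 1;0.8 2.4 -12 0 0 0 1;0.8 2.4 -14 0 0 0 1;0.8 2.4 -14 0 0 0 1;0.8 2.4 -14 0 0 0 1'; python3 - <<'E'
from h import *
s=status.observe();print(s["position"],s["q"])
d=get_image("top");im=d["color"]
d2=get_image("wrist");cv2.imwrite("pics/w2.png",d2["color"][:,:,::-1])
E
```

```text
time_s: 2.58
position: [0.5244, 0.1518, 0.0731]
tool_rot: [[0.177, 0.984, -0.001], [0.984, -0.177, -0.0], [-0.0, -0.001, -1.0]]
ft_force: [0.2, 1.1, -0.3]
grip_width: 0.0855
gripper_force: 0.0
[0.52444687 0.15175829 0.07305826] [ 3.71295670e+00  3.09672853e+01  8.80164720e+01 -5.68718752e-03
  6.10485873e+01  1.38848515e+01]
```

View pics/w2.png

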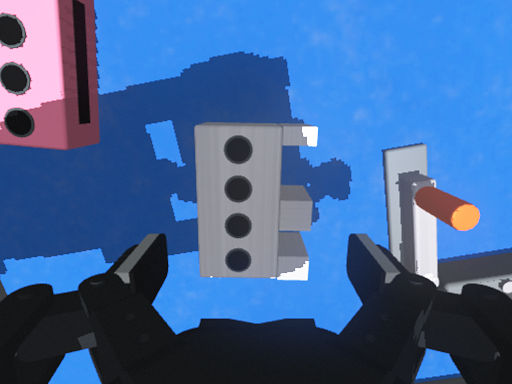

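The half spans x 197–312, y 125–278 here. I'll measure its top corners from this view against the TCP position.

```bash
python3 - <<'E'
from h import *
d=get_image("wrist")
print(onplane(d,[[196,124],[280,124],[316,126],[201,277],[280,277],[306,279],[303,230]],.04).round(4).tolist(),"BL,-,FL,BR,-,FR")
s=status.observe();print(s["position"],proj(d,[s["position"],[.524,.152,.04],[.525,.157,.04]]))
E
```

```text
[[0.5012, 0.2142, 0.04], [0.549, 0.2057, 0.04], [0.5694, 0.2009, 0.04], [0.4819, 0.1167, 0.04], [0.5335, 0.1074, 0.04], [0.5503, 0.1029, 0.04], [0.5531, 0.138, 0.04]] BL,-,FL,BR,-,FR
[0.52534439 0.15239346 0.07451525] [[255.9712646  239.4623961 ]
 [253.96333729 217.18186441]
 [254.1169435  209.47803924]]
```

```bash
python3 -m handwheel '0 0.1 -2.5 0 0 0 1;0 0.1 -5 0 0 0 1;0 0.1 -6.2 0 0 0 1;0 0.1 -6.8 0 0 0 1;0 0.1 -6.8 0 0 0 1;0 0.1 -6.8 0 0 0 1'; python3 -m handwheel '0 0 0 0 0 0 0.5;0 0 0 0 0 0 0.5;0 0 0 0 0 0 0.5;0 0 0 0 0 0 0.5;0 0 0 0 0 0 0.5;0 0 0 0 0 0 0.5;0 0 0 0 0 0 0.5;0 0 0 0 0 0 0.5' 30
```

```text
time_s: 3.23
position: [0.5251, 0.1538, 0.0058]
tool_rot: [[0.175, 0.985, 0.002], [0.985, -0.175, 0.0], [0.0, 0.002, -1.0]]
ft_force: [0.0, 0.1, -0.5]
grip_width: 0.0853
gripper_force: 0.0
time_s: 3.9
position: [0.5249, 0.1538, 0.006]
tool_rot: [[0.175, 0.985, 0.002], [0.985, -0.175, 0.0], [0.001, 0.002, -1.0]]
ft_force: [-2.3, -0.5, 6.8]
grip_width: 0.0715
gripper_force: 34.6
```

```bash
python3 -m handwheel '-0.2 -2 0 0 0 1 0.5;-0.4 -4 0 0 0 3 0.5;-0.7 -6 0 0 0 5 0.5;-0.7 -8 0 0 0 7 0.5;-0.7 -10 0 0 0 9.4 0.5;-0.7 -12 0 0 0 9.4 0.5;-0.7 -13.8 0 0 0 9.4 0.5;-0.7 -14.8 0 0 0 9.4 0.5'; python3 -m handwheel '0 0 0 0 0 0 0.5;0 0 0 0 0 0 0.5;0 0 0 0 0 0 0.5'; python3 - <<'E'
from h import *
d=get_image("wrist");cv2.imwrite("pics/w3.png",d["color"][:,:,::-1])
s=status.observe();print(s["position"],s["q"])
D=np.array([.7158,.0082]);t=np.radians(-.8);R=np.array([[np.cos(t),-np.sin(t)],[np.sin(t),np.cos(t)]])
for n,p,z in(("rails L in",[[-.098,.052],[-.02,.052]],.03),("rails R",[[-.098,-.052],[-.02,-.052]],.03),("mate",[[0,.052],[0,-.052]],.042),("half corners",[[-.164,.05],[-.164,-.05],[-.236,.05],[-.236,-.05]],.04)):
    print(n,proj(d,np.c_[D+np.array(p)@R.T,np.full(len(p),z)]).round(0).tolist())
E
```

```text
time_s: 4.57
position: [0.5182, 0.0047, 0.006]
tool_rot: [[0.013, 1.0, 0.003], [1.0, -0.013, 0.001], [0.001, 0.003, -1.0]]
ft_force: [0.3, 8.1, 7.5]
grip_width: 0.0714
gripper_force: 36.3
time_s: 4.82
position: [0.5184, 0.0045, 0.0061]
tool_rot: [[0.012, 1.0, 0.003], [1.0, -0.012, -0.002], [-0.002, 0.003, -1.0]]
ft_force: [-1.0, -6.0, 6.7]
grip_width: 0.0713
gripper_force: 36.1
[0.51845337 0.00457862 0.00605438] [-12.55479825  34.79946317  96.11605856  -0.09833998  48.88354412
 -11.82056122]
rails L in [[512.0, 128.0], [711.0, 128.0]]
rails R [[463.0, 349.0], [625.0, 349.0]]
mate [[818.0, 131.0], [702.0, 370.0]]
half corners [[350.0, 135.0], [331.0, 362.0], [148.0, 134.0], [169.0, 362.0]]
```

View pics/w3.png

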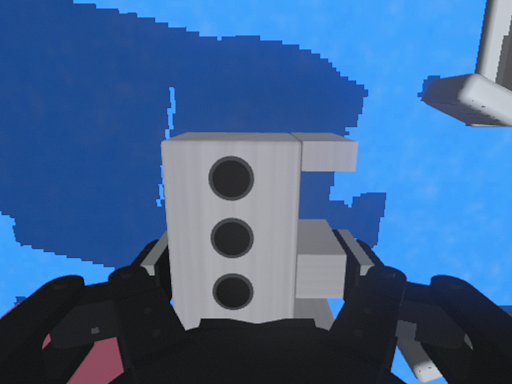

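The half is held square, with its left top edge from (163,142) to (357,141) and the left flare tip near (425,95). Next I'll compute the sideways offset, re-measuring the rails in the top view.

```bash
python3 - <<'E'
from h import *
d=get_image("wrist")
P=onplane(d,[[163,142],[357,141]],.04);print("half left edge",P.round(4).tolist())
print("flare inner/front end",onplane(d,[[423,97],[470,126],[512,126]],.03).round(4).tolist())
t=get_image("top");c=t["color"][120:215,195:250,::-1];cv2.imwrite("pics/t4.png",cv2.resize(c,None,fx=6,fy=6,interpolation=cv2.INTER_CUBIC))
E
```

```text
half left edge [[0.4856, 0.0587, 0.04], [0.5553, 0.0583, 0.04]]
flare inner/front end [[0.5824, 0.0734, 0.03], [0.6021, 0.0625, 0.03], [0.6184, 0.0623, 0.03]]
```

View pics/t4.png

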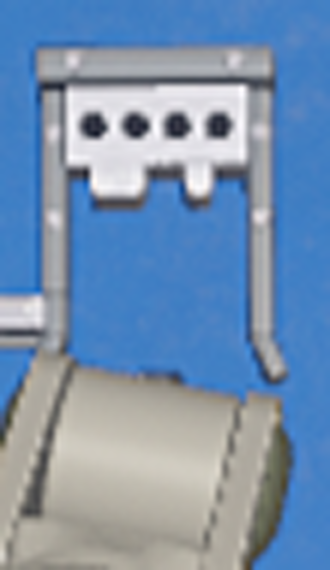

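```bash
python3 -m handwheel '0.2 0.2 0 0 0 0 0.5;1 0.2 0 0 0 0 0.5;2 0.18 0 0 0 0 0.5;3 0.17 0 0 0 0 0.5;4 0.16 0 0 0 0 0.5;5 0.15 0 0 0 0 0.5;5.5 0.14 0 0 0 0 0.5;6 0.13 0 0 0 0 0.5'; python3 -m handwheel '0.5 0 0 0 0 0 0.5;1.2 -0.02 0 0 0 0 0.5;1.9 -0.03 0 0 0 0 0.5;2.6 -0.04 0 0 0 0 0.5;3.3 -0.05 0 0 0 0 0.5;3.8 -0.05 0 0 0 0 0.5;4.3 -0.06 0 0 0 0 0.5;4.3 -0.06 0 0 0 0 0.5'
```

```text
time_s: 5.63
position: [0.577, 0.0072, 0.0061]
tool_rot: [[0.012, 1.0, -0.001], [1.0, -0.012, -0.0], [-0.0, -0.001, -1.0]]
ft_force: [-8.1, -0.5, 11.1]
grip_width: 0.0717
gripper_force: 36.9
time_s: 6.3
position: [0.621, 0.0062, 0.0061]
tool_rot: [[0.012, 1.0, 0.001], [1.0, -0.012, -0.001], [-0.001, 0.001, -1.0]]
ft_force: [-1.8, -1.3, 4.7]
grip_width: 0.0713
gripper_force: 36.0
```

```bash
python3 -m handwheel '0 0 0 0 0 0 1;0 0 0 0 0 0 1;0 0 0 0 0 0 1;0 0 0 0 0 0 1;0 0 0 0 0 0 1;0 0 2 0 0 0 1;0 0 5 0 0 0 1;0 0 8 0 0 0 1'; python3 -m handwheel '0 0 2 0 0 0 1;-2 0 2 0 0 -10 0.6;-4 0 2 0 0 -20 0.6;-6 0 2 0 0 -30 0.6;-8 0 2 0 0 -40 0.6;-8 0 2 0 0 -50 0.6;-8 0 2 0 0 -56 0.6;-8 0 2 0 0 -56 0.6'; python3 -m handwheel '0 0 0 0 0 -10 0.6;0 0 0 0 0 -20 0.6;0 0 0 0 0 -34 0.6;0 0 0 0 0 -34 0.6;0 0 0 0 0 -34 0.6;0 0 0 0 0 -34 0.6;0 0 0 0 0 -34 0.6'; python3 - <<'E'
from h import *
d=get_image("wrist");cv2.imwrite("pics/w5.png",d["color"][:,:,::-1])
s=status.observe();print(s["position"],s["q"])
E
```

```text
time_s: 6.97
position: [0.6198, 0.0065, 0.0849]
tool_rot: [[0.012, 1.0, -0.002], [1.0, -0.012, 0.0], [0.0, -0.002, -1.0]]
ft_force: [0.8, 0.2, 0.7]
grip_width: 0.0853
gripper_force: 0.0
time_s: 7.63
position: [0.5401, 0.0065, 0.1048]
tool_rot: [[0.779, 0.627, 0.0], [0.627, -0.779, -0.0], [0.0, 0.0, -1.0]]
ft_force: [0.8, 0.8, -0.2]
grip_width: 0.0512
gripper_force: 0.0
time_s: 8.22
position: [0.5403, 0.0065, 0.1046]
tool_rot: [[0.996, 0.093, 0.0], [0.093, -0.996, 0.0], [0.0, -0.0, -1.0]]
ft_force: [-0.7, -0.2, -0.2]
grip_width: 0.0513
gripper_force: 0.0
[0.54032763 0.00645395 0.10457607] [-1.18746726e+01  2.81210752e+01  8.69033589e+01 -1.66968300e-05
  6.49796086e+01  7.27635829e+01]
```

View pics/w5.png

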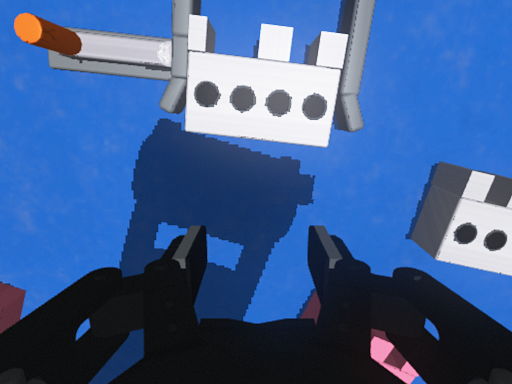

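The half sits squarely between the rails: back edge from (187,130) to (328,146), wide groove facing the wide key. I'll finish the turn, descend behind it and push with the two spread fingertips.

```bash
python3 -m handwheel '0 0.3 -2 0 0 -6 0.6;0 0.3 -5 0 0 -6 0.6;0 0.3 -7.5 0 0 -6 0.6;0 0.3 -9 0 0 -6 0.6;1 0.3 -9 0 0 -6 0.6;2 0.3 -9 0 0 -6 0.6;3 0.3 -9 0 0 -6 0.6;3 0.3 -9 0 0 -6 0.6'; python3 -m handwheel '0.7 0 0 0 0 0 0.6;1.4 0 0 0 0 0 0.6;2.1 -0.03 0 0 0 0 0.6;2.8 -0.04 0 0 0 0 0.6;3.5 -0.05 0 0 0 0 0.6;4 -0.06 0 0 0 0 0.6;4 -0.06 0 0 0 0 0.6'
```

```text
time_s: 8.93
position: [0.5719, 0.0092, 0.0146]
tool_rot: [[1.0, -0.012, 0.002], [-0.012, -1.0, -0.0], [0.002, 0.0, -1.0]]
ft_force: [-0.1, -0.1, -0.5]
grip_width: 0.0514
gripper_force: 0.0
time_s: 9.52
position: [0.6117, 0.0087, 0.0147]
tool_rot: [[1.0, -0.014, 0.002], [-0.014, -1.0, -0.0], [0.002, 0.0, -1.0]]
ft_force: [1.4, -0.3, -0.2]
grip_width: 0.0513
gripper_force: 0.0
```

```bash
python3 -m handwheel '0.3 0 0 0 0 0 0.6;0.6 0 0 0 0 0 0.6;0.9 -0.01 0 0 0 0 0.6;1.2 -0.02 0 0 0 0 0.6;1.5 -0.02 0 0 0 0 0.6;1.7 -0.02 0 0 0 0 0.6;1.7 -0.02 0 0 0 0 0.6'; python3 -m handwheel '0.1 0 0 0 0 0 0.6;0.2 0 0 0 0 0 0.6;0.3 0 0 0 0 0 0.6;0.4 0 0 0 0 0 0.6;0.4 0 0 0 0 0 0.6'
```

```text
time_s: 10.1
position: [0.628, 0.0086, 0.0146]
tool_rot: [[1.0, -0.014, 0.001], [-0.014, -1.0, -0.0], [0.001, 0.0, -1.0]]
ft_force: [0.6, -0.4, -0.5]
grip_width: 0.0512
gripper_force: 0.2
time_s: 10.52
position: [0.6316, 0.0087, 0.0146]
tool_rot: [[1.0, -0.014, 0.0], [-0.014, -1.0, 0.0], [0.0, -0.0, -1.0]]
ft_force: [-2.2, 0.8, 1.5]
grip_width: 0.0512
gripper_force: 1.3
```

```bash
python3 -m handwheel '0.1 0 0 0 0 0 0.6;0.2 0 0 0 0 0 0.6;0.3 0 0 0 0 0 0.6;0.4 0 0 0 0 0 0.6;0.4 0 0 0 0 0 0.6'; python3 -m handwheel '0.1 0 0 0 0 0 0.6;0.2 0 0 0 0 0 0.6;0.3 0 0 0 0 0 0.6;0.3 0 0 0 0 0 0.6'
```

```text
time_s: 10.93
position: [0.6351, 0.0087, 0.0146]
tool_rot: [[1.0, -0.014, -0.001], [-0.014, -1.0, -0.0], [-0.001, 0.0, -1.0]]
ft_force: [-5.4, -0.3, 3.2]
grip_width: 0.0513
gripper_force: 2.8
time_s: 11.27
position: [0.6351, 0.0086, 0.0146]
tool_rot: [[1.0, -0.014, -0.009], [-0.014, -1.0, -0.0], [-0.009, 0.0, -1.0]]
ft_force: [-20.0, -3.4, 13.1]
grip_width: 0.0512
gripper_force: 10.0
```

The push stopped hard at TCP x≈0.635, where flush contact was expected. I'll back off, lift and look.

```bash
python3 -m handwheel '-1 0 0 0 0 0 0.6;-3 0 0 0 0 0 0.6;-4 0 2 0 0 0 0.6;-4 1 5 0 0 0 0.3;-4 2 8 0 0 0 0;-4 4 11 0 0 0 0;-4 5 12 0 0 0 0;-4 5 12 0 0 0 0'; python3 - <<'E'
from h import *
d=get_image("wrist");cv2.imwrite("pics/w6.png",d["color"][:,:,::-1])
s=status.observe();print(s["position"])
E
```

```text
time_s: 11.93
position: [0.5999, 0.0603, 0.1374]
tool_rot: [[1.0, -0.012, 0.007], [-0.012, -1.0, -0.0], [0.007, 0.0, -1.0]]
ft_force: [-0.8, -0.2, 0.4]
grip_width: 0.0001
gripper_force: 0.0
[0.59898802 0.05928362 0.13504371]
```

View pics/w6.png

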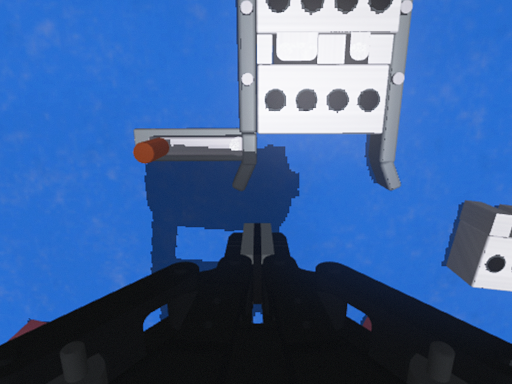

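The half is home: the mating faces touch at row ~33, the keys fill the grooves, and the back edge at row 133 is clear of the bolt bar. The knob top is at (144,152).

```bash
python3 - <<'E'
from h import *
d=get_image("wrist")
print("knob",onplane(d,[[144,152]],.067).round(4),"back edge L,R",onplane(d,[[257,134],[383,133]],.04).round(4).tolist(),"mate",onplane(d,[[257,33],[393,33]],.042).round(4).tolist())
s=status.observe();print(s["position"])
E
```

```text
knob [[0.6364 0.1381 0.067 ]] back edge L,R [[0.6459, 0.0584, 0.04], [0.6455, -0.0403, 0.04]] mate [[0.7173, 0.0575, 0.042], [0.7162, -0.0398, 0.042]]
[0.59828787 0.0585813  0.13355181]
```

```bash
python3 -m handwheel '1 4 0 0 0 0 0;2 8 0 0 0 0 0;3.7 12.5 0 0 0 0 0;3.7 12.7 -3 0 0 0 0;3.7 12.7 -6 0 0 0 0;3.7 12.7 -9.2 0 0 0 0;3.7 12.7 -9.2 0 0 0 0;3.7 12.7 -9.2 0 0 0 0'; python3 -m handwheel '0 -1 0 0 0 0 0;0 -2 0 0 0 0 0;0 -3 0 0 0 0 0;0 -4 0 0 0 0 0;0 -4.5 0 0 0 0 0;0 -5 0 0 0 0 0;0 -5.5 0 0 0 0 0;0 -5.5 0 0 0 0 0'
```

```text
time_s: 12.7
position: [0.6344, 0.1847, 0.0401]
tool_rot: [[1.0, -0.015, -0.005], [-0.015, -1.0, -0.001], [-0.005, 0.001, -1.0]]
ft_force: [0.9, 0.2, 0.7]
grip_width: -0.0
gripper_force: 0.0
time_s: 13.37
position: [0.6354, 0.1296, 0.0427]
tool_rot: [[1.0, -0.015, 0.0], [-0.015, -1.0, -0.0], [0.0, 0.0, -1.0]]
ft_force: [0.8, 0.6, 0.0]
grip_width: 0.0001
gripper_force: 0.0
```

```bash
python3 -m handwheel '0 -0.4 0 0 0 0 0;0 -0.8 0 0 0 0 0;0 -1.2 0 0 0 0 0;0 -1.6 0 0 0 0 0;0 -2 0 0 0 0 0'; python3 -m handwheel '0 -0.3 0 0 0 0 0;0 -0.6 0 0 0 0 0;0 -0.9 0 0 0 0 0;0 -1.1 0 0 0 0 0'; python3 -m handwheel '0 -0.2 0 0 0 0 0;0 -0.4 0 0 0 0 0;0 -0.5 0 0 0 0 0'
```

```text
time_s: 13.78
position: [0.6352, 0.1104, 0.0425]
tool_rot: [[1.0, -0.014, -0.0], [-0.014, -1.0, 0.0], [-0.0, -0.0, -1.0]]
ft_force: [-0.8, 2.1, 0.8]
grip_width: 0.0004
gripper_force: 1.1
time_s: 14.12
position: [0.6352, 0.1015, 0.0426]
tool_rot: [[1.0, -0.014, -0.0], [-0.014, -1.0, 0.004], [-0.0, -0.004, -1.0]]
ft_force: [-1.0, 20.1, 1.9]
grip_width: -0.0
gripper_force: 10.0
time_s: 14.37
position: [0.6351, 0.1011, 0.0429]
tool_rot: [[1.0, -0.013, 0.001], [-0.013, -1.0, 0.011], [0.001, -0.011, -1.0]]
ft_force: [0.8, 38.1, 2.9]
grip_width: -0.0001
gripper_force: 18.8
```

The bolt hit a hard stop at TCP y≈0.101, against about 0.102 expected for full travel. I'll retreat and verify.

```bash
python3 -m handwheel '0 2 0 0 0 0 0;0 4 0 0 0 0 0;0 4.5 3 0 0 0 0;-2 4.5 6 0 0 0 0;-4 2 10 0 0 0 0;-5 -1 11 0 0 0 0;-5 -3 11 0 0 0 0;-5 -3 11 0 0 0 0'; python3 -m handwheel '0 0 0 0 0 0 0;0 0 0 0 0 0 0'; python3 - <<'E'
from h import *
d=get_image("wrist");cv2.imwrite("pics/w7.png",d["color"][:,:,::-1])
E
```

```text
time_s: 15.03
position: [0.5856, 0.061, 0.1541]
tool_rot: [[1.0, -0.018, 0.003], [-0.018, -1.0, -0.002], [0.003, 0.002, -1.0]]
ft_force: [1.3, -0.1, 0.4]
grip_width: 0.0001
gripper_force: 0.0
time_s: 15.2
position: [0.5853, 0.0649, 0.152]
tool_rot: [[1.0, -0.014, -0.001], [-0.014, -1.0, 0.0], [-0.001, -0.0, -1.0]]
ft_force: [-0.4, -0.9, 0.6]
grip_width: -0.0001
gripper_force: 0.0
```

View pics/w7.png

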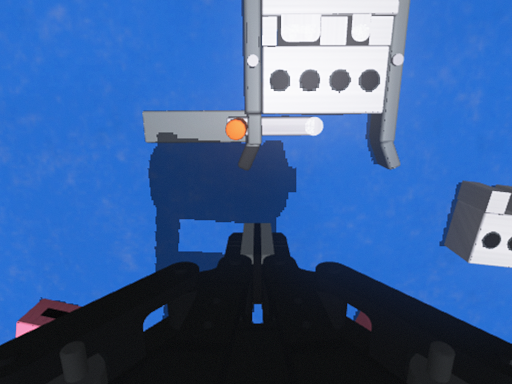

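The bolt nose at (322,126) is at the bay's mid-line (full travel), the knob is against the keeper, and the half is flush and square. I'll hand it in.

```bash
python3 -c "
from rig import env
print(env.close_job())"
```

```text
the job is handed in; nothing more can be done
None
```

I slid the matching half along the worktop into the dock until it sat flush and pushed the bolt fully across behind it. I handed the job in at about 15 s of the 66 s allowed; no verdict came back.

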